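# Tip the inspected blanks into the deep bin

## Robot

A 7-joint arm with a two-finger parallel gripper is mounted at the origin on the work surface. World frame = base frame: x ahead of the robot, y to its left, z up, the work surface at z = 0. Lengths are in m, angles in degrees, forces in N, time in s.
With the tool pointing down it reaches from about 0.35 to 0.9 m from the base axis. Payload 8.1 kg.
Tool frame: the origin (TCP) lies between the finger pads; the fingertips stand 25 mm ahead of it and the grasp point (between the pads) lies 6 mm ahead of it; z points along the fingers, y is the line along which they close (so a half turn about z gives the same grasp; the last joint's range is limited). The gripper opens to 92 mm and grips with 3 to 60 N. Pads are 19 mm wide; open, the fingers measure 130 mm over their backs; the gripper's body (75 mm by 190 mm) begins 47 mm behind the grasp point.
Start: joints at [-75.378, 24.895, 1.432, 90.138, -0.665, 64.973, -4.303], TCP at [0.219, 0.585, 0.231] pointing down, gripper open.
Joint ranges: [-149.89, 149.89], [-25.12, 119.58], [-72.63, 75.52], [4.76, 147.25], [-75.54, 255.54], [6.69, 114.76], [-157.13, 157.13]. Speed limits (degrees/s): [127.2, 127.2, 172.46, 172.46, 180, 180, 180].

## Interface

Orientations are given as a 3x3 rotation matrix whose columns are the frame's x, y, z axes.
In Python, from bench import manip, vision gives the robot as it stands.
- The arm moves only by the tool servo_tool, never from a script. Its argument "targets" is text: rows parted by semicolons, each of 7 numbers parted by spaces: the shift along the tool's x, y, z in m, then the turn, a rotation vector about the tool's x, y, z in rad, then the closure, from 0 (fully open) to 1 (shut). A call has 1 to 5 rows; each row shifts and turns the commanded pose from where the row before left it, along the tool's axes as they then stand; what a row does not reach is not made up. A row lasts 1/8 s, in which the tool goes at most 62.5 mm and 10.7 degrees, less where a joint would pass 70% of its speed; a pose out of reach is approached as far as the arm can. A call is refused whole if a number of a shift passes 0.0625 or a number of a turn 0.188, either way. A call with a gripper value outside its range is refused whole. The fingers move at their own pace and stop on an object; "squeeze" is the grip in N (left out, the last holds). Time passes only in rows, so rows that do not move let the fingers close. It gives the time, the measured TCP pose, the force, the opening and the grip force at its end, in the units of the state.
- manip.get_obs(): the state, without advancing time (a new reading comes with each control period).
- vision.read_camera(name): name is "side" or "top"; returns a dict with "image" (420x560x3 uint8, blue, green, red), "K" (3x3 intrinsics, pixels), "T" (4x4, takes a point from camera to world coordinates). Camera axes: x right, y down, z forward; pixel columns grow to the right and rows downward; lengths in m; the calibration is good to about 2 mm. A picture is of the moment at which its call begins. There is no depth.
- manip.sign_off(): hands the job in; it is judged then, once.
The state is a dict: "clock": time; "q": joint angles; "dq": joint speeds; "joint_efforts": joint torques, N m; "ee_pos": TCP position; "ee_rot": TCP orientation; "force": force on the tool from outside, world axes, zero at the start; "wrist_torque": the same for the moment, N m; "grip_width": finger opening in m; "grasp_force": force on a finger pad.
Only numpy, scipy, OpenCV 4.12 (cv2) and the standard library are available. Lean on these libraries where they do the work, as an engineer would, in place of code of your own. Each camera call takes 0.05 s, during which the arm holds its last target. There are 200 camera calls.

## Task

The inspection tray on the rubber mat holds three machined blanks that have passed. Lift it by its handle and carry it level to the deep white bin (not the shallow basket), tip it so that all three slide off its open end into the bin from just above the rim, then put the empty tray back flat on its mat, lined up with it as it was (either way round), and let go. Do not handle the blanks themselves, and leave the kettle, the bottle and the loupe stand where they are.

Things in the scene. Friction and masses are not known exactly. Their poses are not given: they have to be found in the camera images.
- tray: Aluminium tray, 190 mm (x) by 130 mm (y; 142 over the handle posts), 0.6 kg loaded. Origin: centre of its underside. Floor 5 mm, smooth; 3 mm walls, 27 mm high, on the long sides and the -x end; the +x end is open. A black bar handle bridges it along y over x = 0: 16 mm thick, 67 to 93 mm above the underside, on posts outside the walls. Any turn about z.
- tray_grip (a point): Middle of the handle bar, 80 mm above the tray's underside: the point to grip, fingers closing along the tray's x on the 16 mm thickness.
- tray_lip (a point): Middle of the open end's edge, on the floor's upper face: 95 mm along the tray's +x from its origin, 5 mm above its underside.
- jaw: L-shaped blank, 62 x 32 x 30 mm, about 0.1 kg. Solid metal, plain grey, origin at the centre of its underside as it starts (lying flat in the tray, long side along its x axis).
- channel: U-shaped channel blank, 62 x 34 x 30 mm, about 0.12 kg. Solid metal, plain grey, origin at the centre of its underside as it starts (lying flat in the tray, long side along its x axis).
- spool: Square-flanged spool blank, 62 x 30 x 30 mm, about 0.09 kg. Solid metal, plain grey, origin at the centre of its underside as it starts (lying flat in the tray, long side along its x axis).
- jaw_mid (a point): Centre of the jaw blank: 15 mm above its origin along its own z axis.
- channel_mid (a point): Centre of the channel blank: 15 mm above its origin along its own z axis.
- spool_mid (a point): Centre of the spool blank: 15 mm above its origin along its own z axis.
- mat: Flat black rubber mat, 220 mm (x) by 160 mm (y), 4 mm thick, fixed to the bench. Origin at the centre of its underside, at bench height. The tray starts on it and ends on it.
- bin: Deep open bin of white plastic, fixed: 220 mm (x) by 170 mm (y), 100 mm tall, walls and floor 5 mm, a 6 mm bead round the rim. Origin at the centre of its underside.
- basket: Shallow open basket of the same white plastic and the same outline (220 mm by 170 mm), only 45 mm tall, fixed. Origin at the centre of its underside. Not to be used.
- kettle: Aluminium kettle, 160 mm across, spout reaching 123 mm out along its +x, 191 mm tall to the top of its black bail handle. Origin at the centre of its underside. To be left alone.
- oil: Clear plastic bottle with a black cap, 68 mm across, 190 mm tall, upright. Origin at the centre of its underside. To be left alone.
- loupe: Loupe stand: round foot 84 mm across and 12 mm high, a 12 mm rod, and an eyepiece 36 mm across held 25 mm along its +x, 302 mm tall in all. Origin at the centre of its underside. To be left alone.
Things that resemble listed ones, but are neither listed nor needed, are in the scene too. What is shaped like the channel but yellow is not meant.

How it is judged:
By the outcome, as a careful person would: the job done as asked, in the order asked, and still so for the second after the job is handed in, with the robot touching nothing.
It also fails if it takes over 61 s, if anything falls off the work surface, if the arm or the gripper's body presses on something with over 40 N, if the wrist force passes 120 N, or if a joint passes its speed limit or range.

## Working session

There is one attempt and no reset: what is moved stays moved. The work goes in short steps, Python scripts to look and compute and a tool call to move; the robot and the scene stay as the last step left them, time stands still between calls to the robot, and variables do not carry over. Pictures are saved under pics/ and viewed, at most 10 in all, crops included, and the job is handed in when it is done.

Besides the shell and the picture viewer there is one more tool, called after "Request:" as name(argument=value, ...) on one line, values as JSON. servo_tool: Moves the arm, as the interface text tells. Its arguments: {"type":"object","properties":{"targets":{"type":"string"},"squeeze":{"type":"number"}},"required":["targets"]}

```bash
mkdir -p pics; python3 - <<'E'
from bench import manip, vision
import cv2,numpy as np
np.set_printoptions(precision=4,suppress=True)
for n in("side","top"):
    c=vision.read_camera(n);cv2.imwrite(f"pics/{n}0.png",c["image"]);np.savez(f"{n}.npz",K=c["K"],T=c["T"]);print(n,c["K"],c["T"])
print(manip.get_obs())
E
```

```text
side [[454.4692   0.     286.2574]
 [  0.     454.4692 209.5464]
 [  0.       0.       1.    ]] [[ 0.9978 -0.0502  0.0427  0.4874]
 [-0.0659 -0.7456  0.6631 -0.7248]
 [-0.0014 -0.6645 -0.7473  0.8895]
 [ 0.      0.      0.      1.    ]]
top [[418.3      0.     283.2881]
 [  0.     418.3    210.9955]
 [  0.       0.       1.    ]] [[ 0.0084 -0.9909  0.1347  0.3704]
 [-0.9999 -0.0101 -0.0118 -0.0046]
 [ 0.013  -0.1346 -0.9908  1.183 ]
 [ 0.      0.      0.      1.    ]]
{'clock': 0.1, 'q': array([-75.3776,  24.9339,   1.4318,  90.1823,  -0.6644,  64.9746,
        -4.3018]), 'dq': array([-0.0216, -0.0466, -0.0613, -0.0351,  0.0322,  0.0259, -0.0803]), 'joint_efforts': array([  0.0027, -66.9134,   0.9874, -31.515 ,  -0.0607,   0.0374,
         0.    ]), 'ee_pos': array([0.2188, 0.585 , 0.2306]), 'ee_rot': array([[-0.9366,  0.3503, -0.0004],
       [ 0.3503,  0.9366, -0.0014],
       [-0.0001, -0.0014, -1.    ]]), 'force': array([ 0.0144,  0.3635, -0.8558]), 'wrist_torque': array([ 0.031 , -0.0155, -0.0021]), 'grasp_force': 0.0, 'grip_width': 0.09182916240180246}
```

View pics/top0.png

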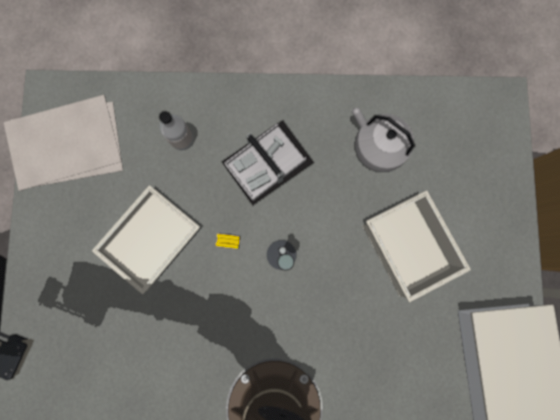

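View pics/side0.png

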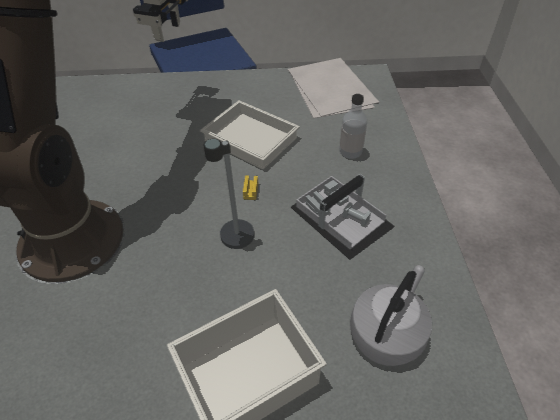

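The top view shows the tray on its mat near (267,162), the deep bin near (417,246), the shallow basket near (148,238), the kettle near (385,143), the bottle near (172,128) and the loupe near (283,255). The side view confirms that the bin at right is the deep one. Next I'll enlarge the tray and the bin.

```bash
python3 - <<'E'
import cv2,numpy as np
a=cv2.imread("pics/top0.png");b=cv2.imread("pics/side0.png")
A=cv2.resize(a[110:215,210:330],None,fx=5,fy=5,interpolation=cv2.INTER_CUBIC)
B=cv2.resize(b[165:265,280:400],None,fx=5,fy=5,interpolation=cv2.INTER_CUBIC)
C=cv2.resize(a[180:310,350:480],None,fx=4,fy=4,interpolation=cv2.INTER_CUBIC)
cv2.imwrite("pics/A.png",A);cv2.imwrite("pics/B.png",B);cv2.imwrite("pics/C.png",C)
E
```

```text
(no output)
```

View pics/A.png

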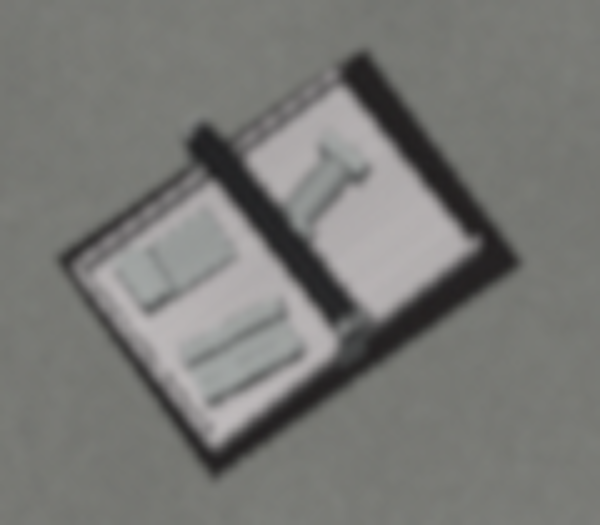

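View pics/B.png

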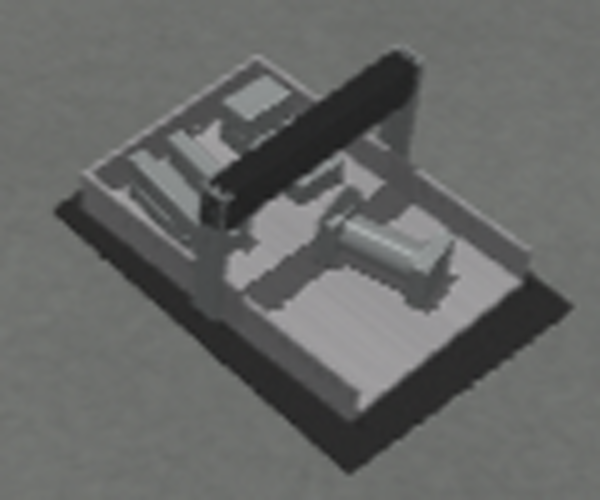

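View pics/C.png

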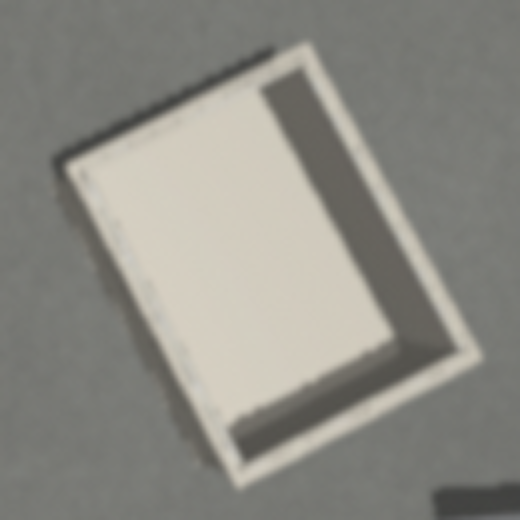

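Crop A (top view) shows:
- mat corners at about (362,52), (520,263), (215,475) and (60,260)
- the bar running from (202,130) to (345,318)
- the open end facing upper right

Crop B shows the bar in the side view from (405,58) to (215,200). Crop C shows the bin rim corners at (308,42), (482,355), (240,488) and (65,168).

```bash
cat > h.py <<'E'
import numpy as np
np.set_printoptions(precision=4,suppress=True)
def w(n,uv,z,s=1,o=(0,0)):
    d=np.load(n+".npz");uv=(np.array(uv,float).reshape(-1,2)+.5)/s-.5+np.array(o)
    r=np.c_[uv,np.ones(len(uv))]@np.linalg.inv(d["K"]).T@d["T"][:3,:3].T
    t=d["T"][:3,3];return t+r*((z-t[2])/r[:,2:])
def px(n,P):
    d=np.load(n+".npz");p=(np.atleast_2d(P)-d["T"][:3,3])@d["T"][:3,:3]@d["K"].T;return p[:,:2]/p[:,2:]
E
python3 - <<'E'
from h import *
def rect(P,name):
    P=P[:,:2];e=[P[1]-P[0],P[2]-P[1],P[3]-P[2],P[0]-P[3]]
    print(name,"c",P.mean(0),"len",[round(float(np.linalg.norm(v)),4) for v in e],"ang",[round(float(np.degrees(np.arctan2(v[1],v[0]))),1) for v in e])
rect(w("top",[(362,52),(520,263),(215,475),(60,260)],.004,5,(210,110)),"mat")
rect(w("top",[(308,42),(482,355),(240,488),(65,168)],.1,4,(350,180)),"bin")
for n,p,o in(("top",[(202,130),(345,318)],(210,110)),("side",[(405,58),(215,200)],(280,165))):
    P=w(n,p,.097,5,o);d=P[1]-P[0];print(n,P,P.mean(0),np.linalg.norm(d),np.degrees(np.arctan2(d[1],d[0])))
P=w("side",[(355,412),(527,285)],.009,5,(280,165));print("lip",P,P.mean(0))
P=w("top",[(345,75),(480,242)],.02,5,(210,110));print("lip top~",P.mean(0))
P=w("top",[(78,265),(213,447)],.031,5,(210,110));print("rear top",P,P.mean(0))
print("kettle",w("top",(385,150),.08),"oil",w("top",(166,118),.19),"loupe eye",w("top",(286,262),.29),w("top",(280,253),.01),"yellow",w("top",(228,241),.02))
E
```

```text
mat c [0.6737 0.0279] len [0.1561, 0.2148, 0.1546, 0.2148] ang [-143.7, 125.9, 36.4, -53.7]
bin c [ 0.4325 -0.3679] len [0.2294, 0.1808, 0.2308, 0.1835] ang [-152.8, 118.1, 27.9, -62.3]
top [[ 0.7213  0.0735  0.097 ]
 [ 0.6191 -0.0043  0.097 ]] [0.6702 0.0346 0.097 ] 0.1284074429661354 -142.73641200600127
side [[ 0.7252  0.0771  0.097 ]
 [ 0.6192 -0.0118  0.097 ]] [0.6722 0.0326 0.097 ] 0.1383022620143191 -140.0284624265995
lip [[ 0.6849 -0.0747  0.009 ]
 [ 0.7846 -0.001   0.009 ]] [ 0.7347 -0.0379  0.009 ]
lip top~ [ 0.731  -0.0419  0.02  ]
rear top [[0.663  0.1466 0.031 ]
 [0.5599 0.0686 0.031 ]] [0.6115 0.1076 0.031 ]
kettle [[ 0.6909 -0.2934  0.08  ]] oil [[0.7334 0.2742 0.19  ]] loupe eye [[ 0.3828 -0.0219  0.29  ]] [[ 0.4115 -0.0104  0.01  ]] yellow [[0.443  0.1342 0.02  ]]
```

```bash
cat >> h.py <<'E'
from scipy.spatial.transform import Rotation as Ro
def rot(ang,tilt=0):
    """tool y (= tray x) heading ang, fingers down, lip tipped down by tilt (deg)"""
    a=np.radians(ang);y=np.array([np.cos(a),np.sin(a),0]);z=np.array([0,0,-1.]);x=np.cross(y,z)
    # lip down: rotate about tray y axis (z_up x y)
    ax=np.cross([0,0,1.],y)
    return Ro.from_rotvec(ax*np.radians(tilt)).as_matrix()@np.c_[x,y,z]
def plan(p,R,n,p0=None,R0=None,c="0",prt=True):
    if p0 is None:
        from bench import manip
        o=manip.get_obs();p0,R0=o["ee_pos"],o["ee_rot"]
    rv=Ro.from_matrix(R0.T@R).as_rotvec();dp=(np.array(p)-p0)/n;out=[]
    for k in range(n):
        Rk=R0@Ro.from_rotvec(rv*k/n).as_matrix()
        out.append(" ".join("%.4g"%round(v,4) for v in [*(Rk.T@dp),*(rv/n)])+" "+c)
    if prt:
        for k in range(0,n,5):print("; ".join(out[k:k+5]))
E
python3 - <<'E'
from h import *
plan([.6715,.034,.20],rot(-51.5),15)
E
```

```text
-0.0411 -0.0238 0.0021 -0 0.0001 0.1408 0; -0.0441 -0.0178 0.0021 -0 0.0001 0.1408 0; -0.0461 -0.0115 0.0021 -0 0.0001 0.1408 0; -0.0473 -0.0049 0.0021 -0 0.0001 0.1408 0; -0.0475 0.0018 0.0021 -0 0.0001 0.1408 0
-0.0468 0.0085 0.0021 -0 0.0001 0.1408 0; -0.0451 0.0149 0.0021 -0 0.0001 0.1408 0; -0.0426 0.0211 0.002 -0 0.0001 0.1408 0; -0.0392 0.0269 0.002 -0 0.0001 0.1408 0; -0.035 0.0321 0.002 -0 0.0001 0.1408 0
-0.0302 0.0367 0.002 -0 0.0001 0.1408 0; -0.0247 0.0406 0.002 -0 0.0001 0.1408 0; -0.0188 0.0437 0.002 -0 0.0001 0.1408 0; -0.0125 0.0459 0.002 -0 0.0001 0.1408 0; -0.0059 0.0472 0.002 -0 0.0001 0.1408 0
```

Request:
servo_tool(targets="-0.041 -0.024 0.002 0 0 0.141 0; -0.044 -0.018 0.002 0 0 0.141 0; -0.046 -0.0115 0.002 0 0 0.141 0; -0.047 -0.005 0.002 0 0 0.141 0; -0.0475 0.002 0.002 0 0 0.141 0")

```text
clock: 0.72
ee_pos: [0.3698, 0.4003, 0.2211]
ee_rot: [[-0.482, 0.876, -0.0], [0.876, 0.482, -0.0], [-0.0, -0.0, -1.0]]
force: [0.3, 0.5, -0.3]
grip_width: 0.0918
grasp_force: 0.0
```

Request:
servo_tool(targets="-0.047 0.0085 0.002 0 0 0.141 0; -0.045 0.015 0.002 0 0 0.141 0; -0.0425 0.021 0.002 0 0 0.141 0; -0.039 0.027 0.002 0 0 0.141 0; -0.035 0.032 0.002 0 0 0.141 0")

```text
clock: 1.35
ee_pos: [0.5203, 0.2169, 0.2111]
ee_rot: [[0.2, 0.98, -0.0], [0.98, -0.2, -0.0], [-0.0, -0.0, -1.0]]
force: [0.1, 1.2, 0.1]
grip_width: 0.0919
grasp_force: 0.0
```

Request:
servo_tool(targets="-0.03 0.037 0.002 0 0 0.141 0; -0.025 0.0405 0.002 0 0 0.141 0; -0.019 0.0435 0.002 0 0 0.141 0; -0.0125 0.046 0.002 0 0 0.141 0; -0.006 0.047 0.002 0 0 0.141 0")

```text
clock: 1.98
ee_pos: [0.6706, 0.0329, 0.2009]
ee_rot: [[0.787, 0.617, -0.001], [0.617, -0.787, 0.0], [-0.0, -0.001, -1.0]]
force: [0.2, 0.0, 0.5]
grip_width: 0.0918
grasp_force: 0.0
```

Request:
servo_tool(targets="0 0 0.03 0 0 0 0; 0 0 0.03 0 0 0 0; 0 0 0.03 0 0 0 0; 0 0 0.015 0 0 0 0.3; 0 0 0.006 0 0 0 0.4")

```text
clock: 2.6
ee_pos: [0.6697, 0.0339, 0.0896]
ee_rot: [[0.785, 0.62, -0.001], [0.62, -0.785, -0.0], [-0.001, -0.001, -1.0]]
force: [0.3, 0.2, -0.1]
grip_width: 0.0764
grasp_force: 0.0
```

```bash
python3 - <<'E'
from bench import manip, vision
import cv2
from h import *
c=vision.read_camera("side")["image"]
cv2.imwrite("pics/S2.png",cv2.resize(c[90:290,220:460],None,fx=3,fy=3,interpolation=cv2.INTER_CUBIC))
o=manip.get_obs();print(o["q"],o["ee_pos"],o["grip_width"])
E
```

```text
[-28.0109  39.9922  33.2631  93.5583 -25.7107  54.3144 -37.305 ] [0.6698 0.0339 0.0896] 0.07209331664810342
```

View pics/S2.png

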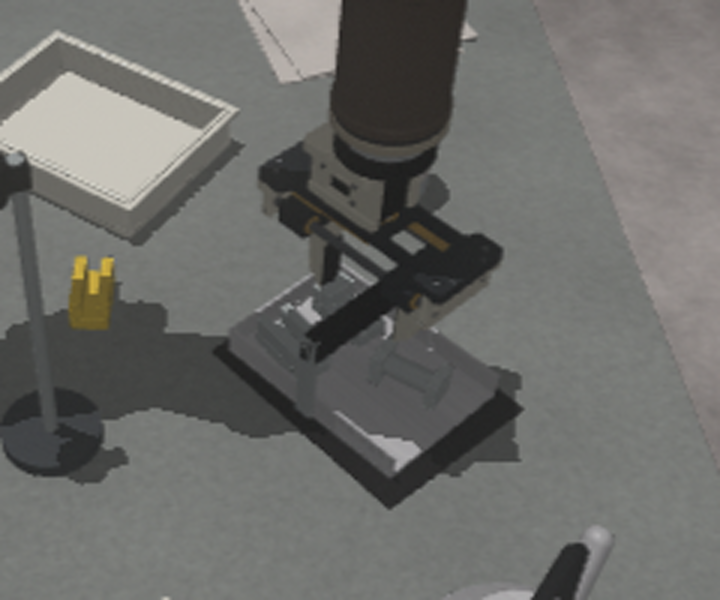

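The bar (about (310,340) to (410,270) in this crop) sits between the open fingers and the tray is undisturbed. I'll close the gripper.

Request:
servo_tool(targets="0 0 0 0 0 0 0.7; 0 0 0 0 0 0 1; 0 0 0 0 0 0 1; 0 0 0 0 0 0 1; 0 0 0 0 0 0 1", squeeze=50)

```text
clock: 3.28
ee_pos: [0.67, 0.0339, 0.0904]
ee_rot: [[0.785, 0.62, 0.0], [0.62, -0.785, 0.0], [0.0, 0.0, -1.0]]
force: [-0.3, 0.4, 0.3]
grip_width: 0.0225
grasp_force: 0.0
```

Request:
servo_tool(targets="0 0 0 0 0 0 1; 0 0 0 0 0 0 1; 0 0 0 0 0 0 1")

```text
clock: 3.65
ee_pos: [0.6702, 0.0335, 0.0904]
ee_rot: [[0.785, 0.62, 0.001], [0.62, -0.785, -0.0], [0.0, 0.001, -1.0]]
force: [2.2, -1.8, -0.5]
grip_width: 0.0152
grasp_force: 50.0
```

Request:
servo_tool(targets="0 0 -0.006 0 0 0 1; 0 0 -0.012 0 0 0 1; 0 0 -0.02 0 0 0 1; 0 0 -0.025 0 0 0 1; 0 0 -0.025 0 0 0 1")

```text
clock: 4.28
ee_pos: [0.67, 0.0339, 0.1805]
ee_rot: [[0.785, 0.62, 0.001], [0.62, -0.785, 0.0], [0.001, 0.0, -1.0]]
force: [0.9, -0.6, -5.7]
grip_width: 0.0155
grasp_force: 50.0
```

Request:
servo_tool(targets="0 0 -0.025 0 0 0 1; 0 0 -0.025 0 0 0 1; 0 0 -0.025 0 0 0 1; 0 0 -0.02 0 0 0 1; 0 0 -0.01 0 0 0 1")

```text
clock: 4.9
ee_pos: [0.6703, 0.0336, 0.2857]
ee_rot: [[0.785, 0.62, 0.002], [0.62, -0.785, 0.0], [0.002, 0.001, -1.0]]
force: [-0.3, -0.3, -7.2]
grip_width: 0.0155
grasp_force: 50.0
```

```bash
python3 - <<'E'
from bench import manip
from h import *
o=manip.get_obs();print(o["q"],o["ee_pos"],o["force"],o["wrist_torque"])
d=np.array([np.cos(np.radians(-62.5)),np.sin(np.radians(-62.5)),0])
L=np.array([.4325,-.368,0])-.045*d
print("pre-tip",L-.06*d)
plan([.53,-.13,.285],rot(-57),9,c="1")
plan([*(L-.06*d)[:2],.285],rot(-62.5),9,p0=np.array([.53,-.13,.285]),R0=rot(-57),c="1")
E
```

```text
[-30.7807  30.4308  38.7587  80.6268 -19.1544  75.4324 -42.8469] [0.6703 0.0336 0.2857] [-0.2731 -0.289  -7.2248] [-0.185   0.1238 -0.0007]
pre-tip [ 0.384  -0.2749  0.    ]
-0.0235 0.0046 0 0.0001 -0.0002 0.0103 1; -0.0234 0.0049 0 0.0001 -0.0002 0.0103 1; -0.0234 0.0051 0 0.0001 -0.0002 0.0103 1; -0.0233 0.0053 0.0001 0.0001 -0.0002 0.0103 1; -0.0233 0.0056 0.0001 0.0001 -0.0002 0.0103 1
-0.0232 0.0058 0.0001 0.0001 -0.0002 0.0103 1; -0.0232 0.006 0.0001 0.0001 -0.0002 0.0103 1; -0.0231 0.0063 0.0001 0.0001 -0.0002 0.0103 1; -0.023 0.0065 0.0001 0.0001 -0.0002 0.0103 1
-0.0224 0.0047 0 0 0 0.0107 1; -0.0223 0.0049 0 0 0 0.0107 1; -0.0223 0.0051 0 0 0 0.0107 1; -0.0222 0.0054 0 0 0 0.0107 1; -0.0222 0.0056 0 0 0 0.0107 1
-0.0221 0.0059 0 0 0 0.0107 1; -0.022 0.0061 0 0 0 0.0107 1; -0.022 0.0063 0 0 0 0.0107 1; -0.0219 0.0066 0 0 0 0.0107 1
```

Request:
servo_tool(targets="-0.008 0.002 0 0 0 0.004 1; -0.016 0.003 0 0 0 0.008 1; -0.0235 0.005 0 0 0 0.01 1; -0.0235 0.005 0 0 0 0.01 1; -0.0235 0.005 0 0 0 0.01 1")

```text
clock: 5.52
ee_pos: [0.605, -0.0411, 0.2825]
ee_rot: [[0.811, 0.585, -0.002], [0.585, -0.811, -0.0], [-0.002, -0.001, -1.0]]
force: [0.4, -0.1, -5.0]
grip_width: 0.0152
grasp_force: 50.0
```

Request:
servo_tool(targets="-0.0235 0.0055 0 0 0 0.01 1; -0.0235 0.0055 0 0 0 0.01 1; -0.0235 0.006 0 0 0 0.01 1; -0.023 0.006 0 0 0 0.01 1; -0.023 0.006 0 0 0 0.01 1")

```text
clock: 6.15
ee_pos: [0.5268, -0.1308, 0.2834]
ee_rot: [[0.839, 0.545, 0.0], [0.545, -0.839, 0.0], [0.0, 0.0, -1.0]]
force: [-0.6, -0.6, -6.3]
grip_width: 0.0154
grasp_force: 50.0
```

Request:
servo_tool(targets="-0.0225 0.005 0 0 0 0.01 1; -0.0225 0.005 0 0 0 0.01 1; -0.0225 0.005 0 0 0 0.01 1; -0.0225 0.005 0 0 0 0.01 1; -0.022 0.006 0 0 0 0.01 1")

```text
clock: 6.78
ee_pos: [0.4453, -0.2118, 0.2834]
ee_rot: [[0.865, 0.502, 0.0], [0.502, -0.865, 0.0], [0.0, -0.0, -1.0]]
force: [0.6, 0.0, -5.6]
grip_width: 0.0153
grasp_force: 50.0
```

Request:
servo_tool(targets="-0.022 0.006 0 0 0 0.01 1; -0.022 0.006 0 0 0 0.01 1; -0.022 0.006 0 0 0 0.01 1; -0.016 0.005 0 0 0 0.01 1; -0.008 0.003 0 0 0 0.01 1")

```text
clock: 7.4
ee_pos: [0.3799, -0.2783, 0.2834]
ee_rot: [[0.889, 0.457, 0.0], [0.457, -0.889, 0.0], [0.0, 0.0, -1.0]]
force: [-0.5, 0.2, -5.9]
grip_width: 0.0154
grasp_force: 50.0
```

```bash
python3 - <<'E'
from bench import manip,vision
import cv2
from h import *
o=manip.get_obs();print(o["q"],o["ee_pos"],o["ee_rot"],o["force"])
cv2.imwrite("pics/S3.png",vision.read_camera("side")["image"])
E
```

```text
[-13.7445   8.6829  50.8278 108.9746  -7.3968  65.6839 -22.9667] [ 0.3799 -0.2783  0.2834] [[ 0.8893  0.4573  0.0003]
 [ 0.4573 -0.8893  0.0001]
 [ 0.0003  0.0001 -1.    ]] [-0.5001  0.2389 -5.9241]
```

View pics/S3.png

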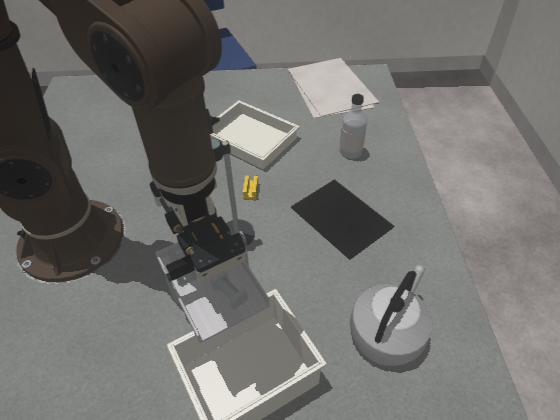

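The side view shows the tray level, with its lip over the bin at about (215,330). All the blanks are aboard and the loupe and kettle are clear. Next I'll plan the tip.

```bash
cat >> h.py <<'E'
A=-62.8
def tip(th,h,back=.04):
    d=np.array([np.cos(np.radians(A)),np.sin(np.radians(A)),0])
    lip=np.array([.4325,-.368,0])-back*d+[0,0,h]
    R=rot(A,th);return lip-R@np.array([0,.095,.069+.012-.006+.006]),R   # lip in tool axes: y .095, z = .075 below grip + .006
E
python3 - <<'E'
from h import *
a=tip(10,.13);b=tip(28,.125);c=tip(46,.125)
for q in(a,b,c):print(q[0])
plan(*a,10,c="1");plan(*b,5,*a,c="1");plan(*c,5,*b,c="1")
E
```

```text
[ 0.3779 -0.2617  0.2263]
[ 0.3933 -0.2916  0.2411]
[ 0.4107 -0.3256  0.2496]
0.0006 -0.0016 0.0057 0.0175 -0 -0.0001 1; 0.0006 -0.0015 0.0057 0.0175 -0 -0.0001 1; 0.0006 -0.0014 0.0058 0.0175 -0 -0.0001 1; 0.0006 -0.0013 0.0058 0.0175 -0 -0.0001 1; 0.0006 -0.0012 0.0058 0.0175 -0 -0.0001 1
0.0006 -0.0011 0.0058 0.0175 -0 -0.0001 1; 0.0006 -0.001 0.0058 0.0175 -0 -0.0001 1; 0.0006 -0.0009 0.0059 0.0175 -0 -0.0001 1; 0.0006 -0.0008 0.0059 0.0175 -0 -0.0001 1; 0.0006 -0.0007 0.0059 0.0175 -0 -0.0001 1
-0 0.0061 -0.0041 0.0628 -0 -0 1; -0 0.0058 -0.0045 0.0628 -0 -0 1; -0 0.0055 -0.0048 0.0628 -0 -0 1; -0 0.0052 -0.0052 0.0628 -0 -0 1; -0 0.0049 -0.0055 0.0628 -0 -0 1
0 0.0059 -0.0051 0.0628 0 -0 1; 0 0.0056 -0.0054 0.0628 0 -0 1; 0 0.0053 -0.0058 0.0628 0 -0 1; 0 0.0049 -0.0061 0.0628 0 -0 1; 0 0.0045 -0.0064 0.0628 0 -0 1
```

Request:
servo_tool(targets="0.0006 -0.0015 0.006 0.0175 0 0 1; 0.0006 -0.0015 0.006 0.0175 0 0 1; 0.0006 -0.0015 0.006 0.0175 0 0 1; 0.0006 -0.001 0.006 0.0175 0 0 1; 0.0006 -0.001 0.006 0.0175 0 0 1")

```text
clock: 8.07
ee_pos: [0.3799, -0.2693, 0.253]
ee_rot: [[0.888, 0.457, -0.041], [0.459, -0.885, 0.079], [-0.0, -0.089, -0.996]]
force: [-0.2, -0.0, -4.7]
grip_width: 0.0153
grasp_force: 50.0
```

Request:
servo_tool(targets="0.0006 -0.001 0.0058 0.0175 0 0 1; 0.0006 -0.001 0.0058 0.0175 0 0 1; 0.0006 -0.001 0.0058 0.0175 0 0 1; 0.0006 -0.001 0.0058 0.0175 0 0 1; 0.0006 -0.001 0.0058 0.0175 0 0 1")

```text
clock: 8.7
ee_pos: [0.3786, -0.2604, 0.225]
ee_rot: [[0.888, 0.452, -0.08], [0.459, -0.875, 0.156], [0.0, -0.175, -0.985]]
force: [-0.8, 0.3, -5.8]
grip_width: 0.0154
grasp_force: 50.0
```

Request:
servo_tool(targets="0 0.006 -0.004 0.063 0 0 1; 0 0.006 -0.0045 0.063 0 0 1; 0 0.0055 -0.005 0.063 0 0 1; 0 0.005 -0.005 0.063 0 0 1; 0 0.005 -0.0055 0.063 0 0 1")

```text
clock: 9.32
ee_pos: [0.3945, -0.2908, 0.2399]
ee_rot: [[0.888, 0.405, -0.216], [0.459, -0.783, 0.42], [0.001, -0.472, -0.882]]
force: [0.8, 0.3, -6.6]
grip_width: 0.0151
grasp_force: 50.0
```

```bash
python3 - <<'E'
from bench import manip
from h import *
o=manip.get_obs();print(o["q"],o["ee_pos"],o["force"],o["wrist_torque"]);R=o["ee_rot"];print("lip",o["ee_pos"]+R@[0,.095,.081],"tilt",np.degrees(np.arcsin(-R[2,1])))
E
```

```text
[ 11.21    33.6561  43.6362  91.3987 -25.885   93.2379  -1.7371] [ 0.3945 -0.2908  0.2399] [ 0.7893  0.314  -6.5882] [-1.3899 -0.4475 -0.0287]
lip [ 0.4155 -0.3312  0.1237] tilt 28.169382201239753
```

Request:
servo_tool(targets="0 0.006 -0.005 0.063 0 0 1; 0 0.0055 -0.0055 0.063 0 0 1; 0 0.005 -0.006 0.063 0 0 1; 0 0 0 0 0 0 1; 0 0 0 0 0 0 1")

```text
clock: 9.95
ee_pos: [0.4045, -0.3106, 0.2455]
ee_rot: [[0.889, 0.358, -0.288], [0.459, -0.692, 0.557], [0.0, -0.627, -0.779]]
force: [-0.8, 1.4, -2.2]
grip_width: 0.0156
grasp_force: 50.0
```

```bash
python3 - <<'E'
from bench import manip,vision
import cv2
from h import *
o=manip.get_obs();print(o["q"],o["ee_pos"],o["force"],o["wrist_torque"]);R=o["ee_rot"];print("lip",o["ee_pos"]+R@[0,.095,.081],"tilt",np.degrees(np.arcsin(-R[2,1])))
cv2.imwrite("pics/S4.png",vision.read_camera("side")["image"])
E
```

```text
[ 18.5251  41.9553  40.9086  80.9791 -28.1239 106.35     0.2563] [ 0.4045 -0.3106  0.2455] [-0.8188  1.3617 -2.1952] [-1.1445 -0.3696 -0.0377]
lip [ 0.4151 -0.3312  0.1229] tilt 38.83318683220693
```

View pics/S4.png

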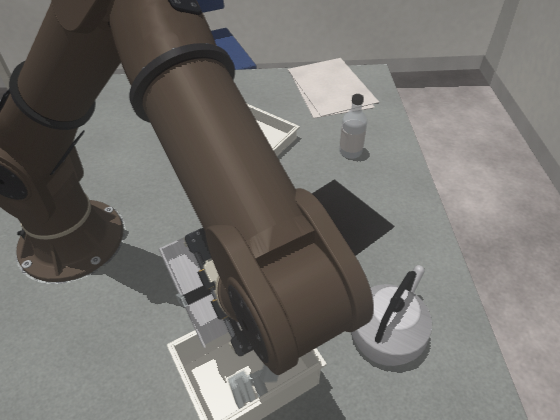

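Blanks are visible in the bin at about (243,385), and the tray's load has dropped. I'll tip a little further to be sure.

Request:
servo_tool(targets="0 0.005 -0.006 0.05 0 0 1; 0 0.004 -0.006 0.05 0 0 1; 0 0 0 0 0 0 1; 0 0 0 0 0 0 1; 0 0 0 0 0 0 1")

```text
clock: 10.62
ee_pos: [0.4112, -0.3231, 0.2495]
ee_rot: [[0.888, 0.328, -0.322], [0.459, -0.633, 0.623], [0.001, -0.702, -0.713]]
force: [0.1, 0.2, -3.6]
grip_width: 0.0153
grasp_force: 50.0
```

```bash
python3 - <<'E'
from bench import manip,vision
import cv2
from h import *
for i in range(3):
    t=vision.read_camera("top")["image"];o=manip.get_obs();print(o["clock"],o["force"],o["wrist_torque"])
print(o["q"])
cv2.imwrite("pics/T5.png",cv2.resize(t[170:320,340:490],None,fx=4,fy=4,interpolation=cv2.INTER_CUBIC))
E
```

```text
10.675 [-0.3036  0.4111 -2.8185] [-1.2633 -0.4787  0.0249]
10.725 [-0.1688 -0.1311 -2.2271] [-1.2779 -0.45    0.0444]
10.775 [ 0.4176  0.5889 -2.7527] [-1.3135 -0.4928  0.0442]
[ 22.5492  46.2343  38.4635  74.7434 -28.8576 113.2763   0.0021]
```

View pics/T5.png

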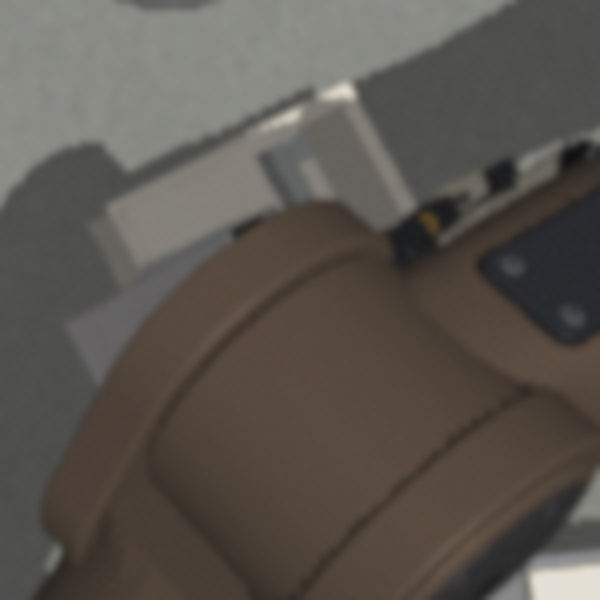

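The wrist load is now about 2.7 N, against about 6 N loaded, which fits an empty tray. I'll level it and plan the way back.

```bash
python3 - <<'E'
from h import *
a=(np.array([.38,-.275,.285]),rot(-62.8));b=(np.array([.53,-.13,.285]),rot(-57));c=(np.array([.670,.0338,.285]),rot(-51.7))
plan(*a,10,c="1");plan(*b,8,*a,c="1");plan(*c,8,*b,c="1")
r=w("side",[(335,181),(393,222),(350,257),(291,209)],.004);print(r.mean(0))
E
```

```text
-0.0006 -0.0066 0.0015 -0.0778 0 0.0002 1; -0.0006 -0.0067 0.001 -0.0778 0 0.0002 1; -0.0006 -0.0067 0.0004 -0.0778 0 0.0002 1; -0.0006 -0.0067 -0.0001 -0.0778 0 0.0002 1; -0.0006 -0.0067 -0.0006 -0.0778 0 0.0002 1
-0.0006 -0.0066 -0.0011 -0.0778 0 0.0002 1; -0.0006 -0.0065 -0.0016 -0.0778 0 0.0002 1; -0.0006 -0.0064 -0.0022 -0.0778 0 0.0002 1; -0.0006 -0.0062 -0.0026 -0.0778 0 0.0002 1; -0.0006 -0.006 -0.0031 -0.0778 0 0.0002 1
0.025 -0.0076 0 0 0 -0.0127 1; 0.0251 -0.0072 0 0 0 -0.0127 1; 0.0251 -0.0069 0 0 0 -0.0127 1; 0.0252 -0.0066 0 0 0 -0.0127 1; 0.0253 -0.0063 0 0 0 -0.0127 1
0.0254 -0.006 0 0 0 -0.0127 1; 0.0255 -0.0056 0 0 0 -0.0127 1; 0.0255 -0.0053 0 0 0 -0.0127 1
0.0258 -0.0076 0 0 0 -0.0116 1; 0.0259 -0.0073 0 0 0 -0.0116 1; 0.026 -0.007 0 0 0 -0.0116 1; 0.0261 -0.0067 0 0 0 -0.0116 1; 0.0262 -0.0064 0 0 0 -0.0116 1
0.0262 -0.0061 0 0 0 -0.0116 1; 0.0263 -0.0058 0 0 0 -0.0116 1; 0.0264 -0.0055 0 0 0 -0.0116 1
[0.679  0.0298 0.004 ]
```

Request:
servo_tool(targets="-0.0006 -0.0066 0.001 -0.078 0 0 1; -0.0006 -0.0067 0.001 -0.078 0 0 1; -0.0006 -0.0067 0 -0.078 0 0 1; -0.0006 -0.0067 0 -0.078 0 0 1; -0.0006 -0.0067 -0.001 -0.078 0 0 1")

```text
clock: 11.4
ee_pos: [0.3954, -0.2997, 0.268]
ee_rot: [[0.888, 0.425, -0.173], [0.459, -0.823, 0.335], [0.001, -0.377, -0.926]]
force: [0.2, 1.2, -2.8]
grip_width: 0.0152
grasp_force: 50.0
```

Request:
servo_tool(targets="-0.0006 -0.0066 -0.001 -0.078 0 0 1; -0.0006 -0.0065 -0.0016 -0.078 0 0 1; -0.0006 -0.0064 -0.002 -0.078 0 0 1; -0.0006 -0.0062 -0.0026 -0.078 0 0 1; -0.0006 -0.006 -0.003 -0.078 0 0 1")

```text
clock: 12.02
ee_pos: [0.3792, -0.2755, 0.2851]
ee_rot: [[0.889, 0.459, 0.002], [0.459, -0.889, -0.002], [0.001, 0.002, -1.0]]
force: [0.1, 0.1, -2.5]
grip_width: 0.0156
grasp_force: 50.0
```

Request:
servo_tool(targets="0.025 -0.0075 0 0 0 -0.0127 1; 0.025 -0.007 0 0 0 -0.0127 1; 0.025 -0.007 0 0 0 -0.0127 1; 0.025 -0.0065 0 0 0 -0.0127 1; 0.025 -0.0065 0 0 0 -0.0127 1")

```text
clock: 12.65
ee_pos: [0.4742, -0.1844, 0.2847]
ee_rot: [[0.857, 0.515, -0.0], [0.515, -0.857, -0.001], [-0.001, 0.001, -1.0]]
force: [-0.1, 0.7, -4.2]
grip_width: 0.0155
grasp_force: 50.0
```

Request:
servo_tool(targets="0.0255 -0.006 0 0 0 -0.0127 1; 0.0255 -0.0055 0 0 0 -0.0127 1; 0.0255 -0.0055 0 0 0 -0.0127 1; 0.026 -0.0075 0 0 0 -0.0116 1; 0.026 -0.0075 0 0 0 -0.0116 1")

```text
clock: 13.28
ee_pos: [0.5652, -0.0883, 0.2849]
ee_rot: [[0.824, 0.567, 0.0], [0.567, -0.824, -0.001], [-0.0, 0.001, -1.0]]
force: [-0.3, -1.0, -2.1]
grip_width: 0.0151
grasp_force: 50.0
```

```bash
python3 - <<'E'
from bench import manip,vision
import cv2
from h import *
f=[]
for i in range(4):
    t=vision.read_camera("side")["image"];o=manip.get_obs();f.append(o["force"])
print(np.mean(f,0),o["wrist_torque"],o["q"])
t2=vision.read_camera("top")["image"]
cv2.imwrite("pics/S6.png",t);cv2.imwrite("pics/T6.png",t2)
A=cv2.resize(t[100:420,130:430],None,fx=1.4,fy=1.4)
B=cv2.resize(t2[185:305,360:475],(0,0),fx=3,fy=3,interpolation=cv2.INTER_CUBIC)
m=np.zeros((448,A.shape[1]+B.shape[1],3),np.uint8);m[:A.shape[0],:A.shape[1]]=A;m[:B.shape[0],A.shape[1]:]=B
cv2.imwrite("pics/M6.png",m)
plan([.670,.0338,.285],rot(-51.7),6,c="1")
E
```

```text
[ 0.5354  0.6199 -2.5072] [-0.1392  0.1608  0.0437] [-26.3675  20.0513  41.3017  95.6393 -13.8936  69.5754 -37.3653]
0.0262 -0.007 -0 0.0002 0.0001 -0.0112 1; 0.0263 -0.0067 -0 0.0002 0.0001 -0.0112 1; 0.0264 -0.0064 -0 0.0002 0.0001 -0.0112 1; 0.0264 -0.0061 -0 0.0002 0.0001 -0.0112 1; 0.0265 -0.0058 -0 0.0002 0.0001 -0.0112 1
0.0266 -0.0055 -0 0.0002 0.0001 -0.0112 1
```

Request:
servo_tool(targets="0.0262 -0.007 0 0 0 -0.0112 1; 0.0262 -0.0067 0 0 0 -0.0112 1; 0.0264 -0.0064 0 0 0 -0.0112 1; 0.0264 -0.006 0 0 0 -0.0112 1; 0.0265 -0.0058 0 0 0 -0.0112 1")

```text
clock: 14.15
ee_pos: [0.6531, 0.0141, 0.285]
ee_rot: [[0.791, 0.611, 0.001], [0.611, -0.791, -0.001], [0.0, 0.001, -1.0]]
force: [-0.5, 0.2, -2.2]
grip_width: 0.0154
grasp_force: 50.0
```

Request:
servo_tool(targets="0.0266 -0.0055 0 0 0 -0.0112 1; 0 0 0.025 0 0 0 1; 0 0 0.03 0 0 0 1; 0 0 0.03 0 0 0 1; 0 0 0.03 0 0 0 1")

```text
clock: 14.78
ee_pos: [0.6704, 0.034, 0.1689]
ee_rot: [[0.785, 0.62, 0.001], [0.62, -0.785, -0.001], [0.0, 0.001, -1.0]]
force: [-0.7, 0.7, -2.8]
grip_width: 0.0154
grasp_force: 50.0
```

Request:
servo_tool(targets="0 0 0.03 0 0 0 1; 0 0 0.02 0 0 0 1; 0 0 0.012 0 0 0 1; 0 0 0.006 0 0 0 1; 0 0 0 0 0 0 1")

```text
clock: 15.4
ee_pos: [0.6704, 0.0335, 0.1022]
ee_rot: [[0.785, 0.62, 0.001], [0.62, -0.785, -0.001], [0.0, 0.001, -1.0]]
force: [0.8, 0.5, -2.3]
grip_width: 0.0155
grasp_force: 50.0
```

```bash
python3 - <<'E'
from bench import manip
from h import *
o=manip.get_obs();print(o["force"],o["wrist_torque"],o["ee_pos"],o["ee_rot"])
plan([.670,.0338,.0904],rot(-51.7),3,c="1")
E
```

```text
[ 0.83    0.5045 -2.2651] [-0.0827  0.0763  0.0191] [0.6704 0.0335 0.1022] [[ 0.7847  0.6199  0.0009]
 [ 0.6199 -0.7847 -0.0008]
 [ 0.0002  0.0012 -1.    ]]
-0.0001 -0.0002 0.0039 0.0004 -0.0001 0.0001 1; -0.0001 -0.0002 0.0039 0.0004 -0.0001 0.0001 1; -0.0001 -0.0002 0.0039 0.0004 -0.0001 0.0001 1
```

Request:
servo_tool(targets="0 0 0.004 0 0 0 1; 0 0 0.004 0 0 0 1; 0 0 0.003 0 0 0 1; 0 0 0.0008 0 0 0 1; 0 0 0 0 0 0 1")

```text
clock: 16.02
ee_pos: [0.6701, 0.0336, 0.0904]
ee_rot: [[0.785, 0.62, 0.0], [0.62, -0.785, -0.001], [0.0, 0.001, -1.0]]
force: [-3.2, 1.5, 2.0]
grip_width: 0.0152
grasp_force: 50.0
```

The tray has touched down, so I'll release it and back off straight up.

Request:
servo_tool(targets="0 0 0 0 0 0 0.7; 0 0 0 0 0 0 0.5; 0 0 0 0 0 0 0.4; 0 0 0 0 0 0 0.3; 0 0 0 0 0 0 0.3")

```text
clock: 16.65
ee_pos: [0.6702, 0.0336, 0.0901]
ee_rot: [[0.785, 0.62, 0.001], [0.62, -0.785, -0.001], [-0.0, 0.001, -1.0]]
force: [-0.7, 0.0, 0.3]
grip_width: 0.0606
grasp_force: 0.0
```

Request:
servo_tool(targets="0 0 -0.01 0 0 0 0.3; 0 0 -0.02 0 0 0 0.3; 0 0 -0.03 0 0 0 0.3; 0 0 -0.03 0 0 0 0.3; 0 0 -0.04 0 0 0 0.3")

```text
clock: 17.27
ee_pos: [0.6698, 0.0335, 0.2223]
ee_rot: [[0.785, 0.62, 0.001], [0.62, -0.785, -0.001], [-0.0, 0.001, -1.0]]
force: [0.7, 0.2, -0.5]
grip_width: 0.0639
grasp_force: 0.0
```

```bash
python3 - <<'E'
from h import *
plan([.5,.24,.25],rot(-51.7),6,p0=np.array([.67,.0336,.22]),R0=rot(-51.7),c="0.3")
E
```

```text
-0.0009 -0.0446 -0.005 0 0 0 0.3; -0.0009 -0.0446 -0.005 0 0 0 0.3; -0.0009 -0.0446 -0.005 0 0 0 0.3; -0.0009 -0.0446 -0.005 0 0 0 0.3; -0.0009 -0.0446 -0.005 0 0 0 0.3
-0.0009 -0.0446 -0.005 0 0 0 0.3
```

Request:
servo_tool(targets="-0.001 -0.0446 -0.005 0 0 0 0.3; -0.001 -0.0446 -0.005 0 0 0 0.3; -0.001 -0.0446 -0.005 0 0 0 0.3; -0.001 -0.0446 -0.005 0 0 0 0.3; -0.001 -0.0446 -0.005 0 0 0 0.3")

```text
clock: 17.9
ee_pos: [0.5273, 0.2064, 0.2467]
ee_rot: [[0.785, 0.62, 0.002], [0.62, -0.785, 0.0], [0.002, 0.001, -1.0]]
force: [0.5, 0.1, -1.5]
grip_width: 0.064
grasp_force: 0.0
```

```bash
python3 - <<'E'
from bench import manip,vision
import cv2
from h import *
s=vision.read_camera("side")["image"];t=vision.read_camera("top")["image"]
cv2.imwrite("pics/S7.png",s);cv2.imwrite("pics/T7.png",t)
r=lambda a,h:cv2.resize(a,(int(a.shape[1]*h/a.shape[0]),h),interpolation=cv2.INTER_CUBIC)
row1=np.hstack([r(t[115:215,210:330],300),r(s[165:265,280:400],300)])
row2=np.hstack([r(t[180:305,350:480],300),r(s[60:420,100:480],300)])
W=max(row1.shape[1],row2.shape[1]);m=np.zeros((600,W,3),np.uint8);m[:300,:row1.shape[1]]=row1;m[300:,:row2.shape[1]]=row2
print(m.shape);cv2.imwrite("pics/M7.png",m)
t0=cv2.imread("pics/top0.png");s0=cv2.imread("pics/side0.png")
for n,a,b,x0,x1,y0,y1 in(("kettle",t0,t,345,415,100,170),("oil",t0,t,155,195,108,150),("oil s",s0,s,338,368,92,160),("loupe s",s0,s,205,255,140,250),("kettle s",s0,s,350,435,265,365)):
    d=cv2.absdiff(a,b)[y0:y1,x0:x1].max(2);print(n,d.mean(),(d>40).mean())
E
```

```text
(600, 720, 3)
kettle 22.62 0.0
oil 24.536309523809525 0.08571428571428572
oil s 1.772549019607843 0.0
loupe s 12.709818181818182 0.20472727272727273
kettle s 2.1188235294117646 0.0
```

View pics/M7.png

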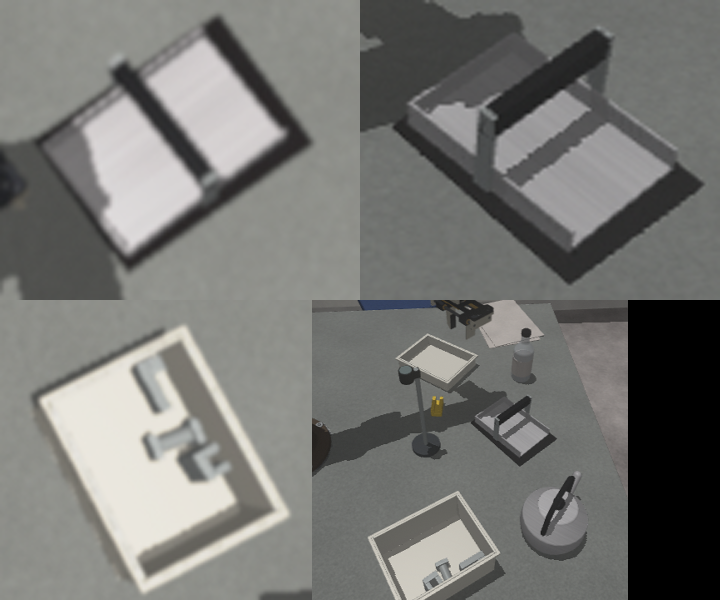

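The composite shows the empty tray flat and aligned on its mat, all three blanks in the deep bin, and the loupe, kettle and bottle where they were. The loupe eyepiece is still at about (210,150) in the side view. I'll hand in the job.

```bash
python3 -c "
from bench import manip
print(manip.sign_off())"
```

```text
the job is handed in; nothing more can be done
None
```

The job is handed in at about 18 s on the clock: all three blanks are in the deep bin, the empty tray is flat and lined up on its mat and released, and the kettle, bottle and loupe stand look unmoved in the final pictures.

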